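# Re-tension the cam clamp of a control-unit test cradle

## Robot

A 6-joint arm with a two-finger parallel gripper is mounted at the origin on the work surface. World frame = base frame: x ahead of the robot, y to its left, z up, the work surface at z = 0. Lengths are in m, angles in rad, forces in N, time in s.
With the tool pointing down it reaches from about 0.275 to 0.85 m from the base axis. Payload 5.2 kg.
Tool frame: the origin (TCP) lies midway between the tips of the shut fingers; the grasp point (between the pads) lies 19 mm behind it; z points along the fingers, y is the direction in which the jaws open and shut (so a half turn about z gives the same grasp; the last joint's range is limited). The gripper opens to 85 mm and grips with 20 to 120 N. Pads are 22 mm wide; open, the fingers measure 114 mm over their backs; the gripper's body (76 mm by 85 mm) begins 54 mm behind the grasp point. The pads swing forward as they close: fully open they stand 13 mm farther back than shut.
Start: joints at [-0.203, 0.259, 1.535, -0, 1.348, -0.203], TCP at [0.55, 0, 0.231] pointing down, gripper open.
Joint ranges: [-3.14, 3.14], [-0.91, 2.08], [0.19, 2.58], [-1.22, 4.36], [0.22, 2.71], [-3.12, 3.12]. Speed limits (rad/s): [2.57, 2.57, 3.14, 3.14, 3.14, 3.14].

## Interface

Orientations are given as a 3x3 rotation matrix whose columns are the frame's x, y, z axes.
In Python, from station import get_obs, eyes, hand_in gives the robot as it stands.
- The arm moves only by the shell command python3 -m jog 'ROWS' [FORCE]. ROWS is JSON, a list that holds one entry, the list of rows, each a list of 5 numbers: the closure, from -1 (fully open) to 1 (shut), then the shift along the world's x, y, z in mm, then the turn about the world's z in degrees. A call has 1 to 12 rows; each row shifts and turns the commanded pose from where the row before left it; what a row does not reach is not made up. A row lasts 1/12 s, in which the tool goes at most 41.7 mm and 7.16 degrees, less where a joint would pass 70% of its speed; a pose out of reach is approached as far as the arm can. A call with a gripper value outside its range is refused whole. The fingers move at their own pace and stop on an object; FORCE is the grip in N (left out, the last holds). Time passes only in rows, so rows that do not move let the fingers close. It gives the time, the measured TCP pose, the force and the opening at its end, in the units of the state.
- get_obs(): the state, without advancing time (a new reading comes with each control period).
- eyes.capture(name): name is "scene" or "side" or "wrist"; returns the picture (400x640x3 uint8, red, green, blue); there is no depth.
- eyes.camera_params(name): a dict with "mtx" (3x3 intrinsics, pixels), "rvec" (rotation vector, rad) and "tvec" (3), from world to camera coordinates, as OpenCV has them; the wrist camera has in their place "hand_eye" (4x4, takes a point from camera to tool coordinates, whose origin is the TCP and whose axes are the flange's). Camera axes: x right, y down, z forward; pixel columns grow to the right and rows downward; lengths in m; the calibration is good to about 2 mm. A picture is of the moment at which its call begins: read the wrist's pose just before it. camera_params takes no time and is no camera call.
- hand_in(): hands the job in, once; it reports no verdict.
The state is a dict: "time_s": time; "joints": joint angles; "qvel": joint speeds; "tau": joint torques, N m; "tcp_pos": TCP position; "orientation": TCP orientation; "ft_force": force on the tool from outside, world axes, zero at the start; "wrist_torque": the same for the moment, N m; "gripper_width": finger opening in m.
Only numpy, scipy, OpenCV 4.12 (cv2) and the standard library are available. Lean on these libraries where they do the work, as an engineer would, in place of code of your own. Each camera call takes 0.05 s, during which the arm holds its last target. There are 200 camera calls.

## Task

The quick-release clamp on the test cradle is set too loose to hold the control unit. Swing the cam lever fully open without turning the adjusting nut, then, with the lever open, turn the adjusting nut until its arm stands straight up, and finally swing the lever fully closed again, leaving the nut's arm upright. Do not shove the spare control unit, the interface box or the cardboard box about.

Things in the scene. Friction and masses are not known exactly. Their poses are not given: they have to be found in the camera images.
- cradle: Test cradle fixed to the bench: profile feet, blue plate and a finned control unit (top at z 96 mm, sockets at +x to 110 mm). Origin on the bench under the middle of the clamp spindle (along y, z 50 mm, radius 5). Plate and unit span x -30 to 170, y +-75 mm. Jaw plates at y +-72 (x +-25, top z 86 mm) shift a few mm. Lever at the +y end, nut at -y. -x faces the robot roughly.
- cam_lever (a joint): Bare metal cam lever swinging level about a vertical pin, rad. 0 = closed (stop), handle along the cradle's -x; positive = opening outward to +y: at q it points along (-cos q, sin q) in the cradle's x, y. Open stop at 2.0. Friction 0.25 N m, stays where left; a closed gripper can push it.
- lever_pin (a point): Pin axis of the cam lever, at mid height of the handle: cradle x = 0, y = +95 mm, z = 50 mm. Round steel cam head of 16 mm radius around it.
- lever_tip (a point): Point in the lever's handle near its end, 110 mm from the pin, z 50 mm. The handle is a straight upright bar, 10 mm thick (level), 24 mm tall (z 38 to 62), ending in a round of 8 mm radius about this point. When closed its outer 75 mm stand clear in front of the cradle, free on both sides.
- adjust_nut (a joint): Steel adjusting nut on the spindle's other end, turning about the cradle's y axis, with one arm, rad. 0 = arm straight up (right tension); positive = leaning to the cradle's -x (loose): at q the arm points along (-sin q, cos q) in cradle x, z. Range -0.9 to 1.2. Friction 0.15 N m, stays where left; push the arm from its -x side, following its arc.
- nut_axis (a point): Point on the nut's turning axis in the plane of its arm: cradle x = 0, y = -105 mm, z = 50 mm. The nut's hub is 16 mm in radius and spans y = -87 to -119 mm.
- nut_tip (a point): Centre of the black ball (10 mm radius) on the end of the nut's arm, 60 mm from the nut's axis. The arm is a steel rod of 6 mm radius.
- spare_unit: Bystander: loose finned control unit lying on the bench, 190 x 130 x 48 mm, 0.8 kg, origin under its centre.
- interface: Bystander: loose grey interface box with a black plug end, 115 x 45 x 24 mm, origin under the grey part's centre.
- parts_box: Bystander: loose closed cardboard box, 90 x 70 x 50 mm, origin under its centre.

How it is judged:
By the outcome, as a careful person would: the job done as asked, in the order asked, and still so for the second after the job is handed in, with the robot touching nothing.
It also fails if it takes over 67 s, if anything falls off the work surface, if the arm or the gripper's body presses on something with over 40 N, if the wrist force passes 120 N, or if a joint passes its speed limit or range.

## Working session

There is one attempt and no reset: what is moved stays moved. The work goes in short steps, Python scripts to look and compute and a shell command to move; the robot and the scene stay as the last step left them, time stands still between calls to the robot, and variables do not carry over. Pictures are saved under pics/ and viewed, about 8 in all and at most 12, crops included, and the job is handed in when it is done.

```bash
mkdir -p pics; python3 - <<'E'
from station import get_obs, eyes
import cv2
for n in("scene","side"):
    cv2.imwrite(f"pics/{n}0.png",eyes.capture(n)[:,:,::-1]); print(n,eyes.camera_params(n))
o=get_obs();print(o['time_s'],o['tcp_pos'],o['orientation'],o['gripper_width'])
E
```

```text
scene {'mtx': array([[403.00035303,   0.        , 315.23237418],
       [  0.        , 403.00035303, 203.79015418],
       [  0.        ,   0.        ,   1.        ]]), 'rvec': array([ 1.47191033,  2.08520854, -0.90160607]), 'tvec': array([ 0.1945625 , -0.2873107 ,  1.60156525])}
side {'mtx': array([[451.40294893,   0.        , 320.62899471],
       [  0.        , 451.40294893, 196.43002275],
       [  0.        ,   0.        ,   1.        ]]), 'rvec': array([ 0.05318522, -2.83226609,  1.28623504]), 'tvec': array([0.52001801, 0.08708243, 1.22246357])}
0.1 [5.49534305e-01 1.17815399e-04 2.30553406e-01] [[-3.98224902e-05  9.99998701e-01 -1.61120745e-03]
 [ 9.99999948e-01  4.03403401e-05  3.21373612e-04]
 [ 3.21438191e-04 -1.61119457e-03 -9.99998650e-01]] 0.0856401949361311
```

View pics/scene0.png

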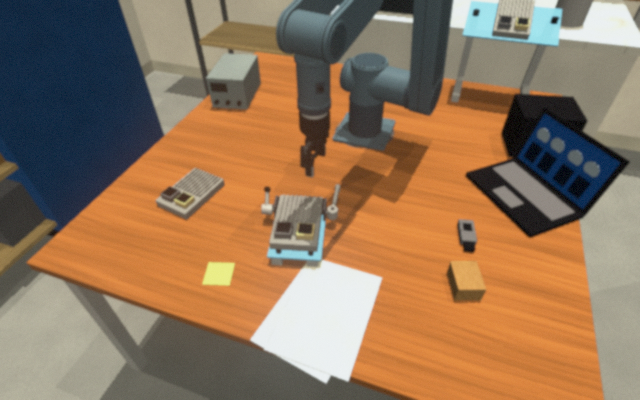

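View pics/side0.png

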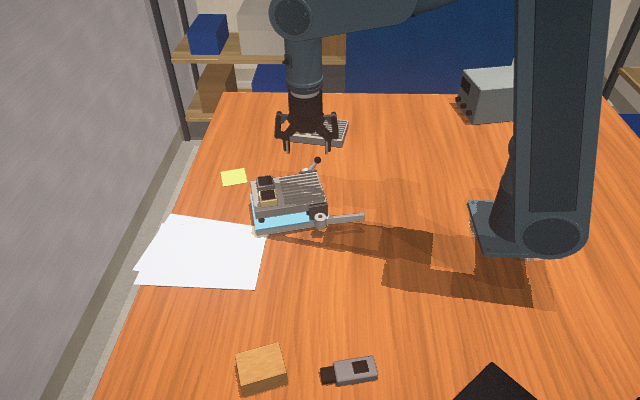

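The scene view shows the cradle near (298,225), with the nut ball at about (267,189) and the lever tip at about (337,187). In the side view the lever runs (320,217) to (363,216) and the ball is at (317,160). The bystanders are all well away. I'll enlarge both views to measure.

```bash
python3 - <<'E'
import cv2,numpy as np
a=cv2.imread("pics/scene0.png")[170:270,250:350];b=cv2.imread("pics/side0.png")[145:245,240:370]
r=lambda i,k:cv2.resize(i,None,fx=k,fy=k,interpolation=cv2.INTER_CUBIC)
a=r(a,3.4);b=r(b,3.4)
cv2.imwrite("pics/crop0.png",np.hstack([a,b])); print(a.shape,b.shape)
E
```

```text
(340, 340, 3) (340, 442, 3)
```

View pics/crop0.png

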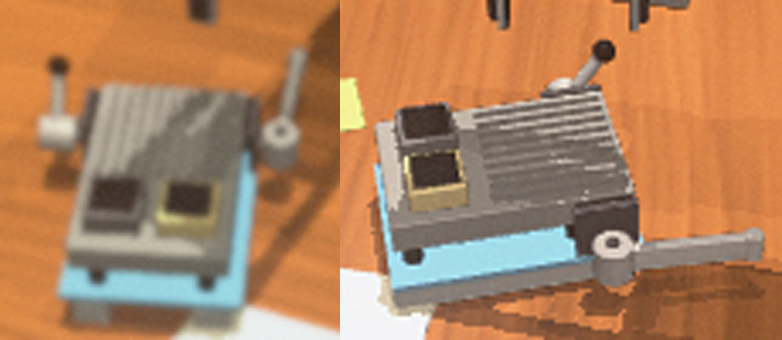

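```bash
cat > h.py <<'E'
import numpy as np, cv2
from station import eyes
from scipy.optimize import least_squares
P={n:eyes.camera_params(n) for n in("scene","side")}
def proj(n,p):
    c=P[n]; return cv2.projectPoints(np.float64(p).reshape(-1,1,3),c['rvec'],c['tvec'],c['mtx'],None)[0][:,0]
def tri(obs):
    f=lambda p:np.concatenate([proj(n,p)[0]-uv for n,uv in obs.items()])
    s=least_squares(f,[.5,0,.05]); return s.x,s.fun
def w(x,y,yaw,p):
    c,s=np.cos(yaw),np.sin(yaw); p=np.array(p); return np.array([x+c*p[0]-s*p[1],y+s*p[0]+c*p[1],p[2]])
E
python3 - <<'E'
from h import *
O={'ball':{'scene':(267.4,189.1),'side':(317.4,159.7)},'pin':{'scene':(332.6,208.5),'side':(320,216.5)},'tip':{'scene':(337.3,187),'side':(361.5,217)}}
for k,v in O.items(): print(k,*[np.round(a,4) for a in tri(v)])
def f(s):
    x,y,yaw,q,l,h=s
    pts={'ball':(-.06*np.sin(q),-.105,.05+.06*np.cos(q)),'pin':(0,.095,h),'tip':(-.11*np.cos(l),.095+.11*np.sin(l),.056)}
    return np.concatenate([proj(n,w(x,y,yaw,pts[k]))[0]-uv for k in O for n,uv in O[k].items()])
s=least_squares(f,[.6,0,0,.6,0,.064]);print(s.x.round(4),s.fun.round(2))
print('cov',np.sqrt(np.diag(np.linalg.inv(s.jac.T@s.jac))).round(4))
x,y,yaw,q,l,h=s.x
for n,p in dict(pin=(0,.095,.05),tip=(-.11,.095,.05),nut=(0,-.105,.05),up=(0,-.105,.11)).items(): print(n,w(x,y,yaw,p).round(4))
E
```

```text
ball [ 0.5355 -0.1626  0.1013] [ 0.0435  0.0996  0.0443 -0.0941]
pin [0.5194 0.0392 0.0685] [ 0.0654  0.1305  0.0604 -0.1122]
tip [0.4103 0.0201 0.0534] [ 0.3788  0.795   0.3318 -0.6481]
[ 0.5414 -0.0532  0.2327  0.5425  0.0711  0.0685] [ 0.08  0.1   0.03 -0.09  0.05  0.15  0.   -0.13  0.75  0.42  0.13 -0.99]
cov [0.0025 0.002  0.0271 0.1147 0.0423 0.0032]
pin [0.5195 0.0392 0.05  ]
tip [0.4125 0.0139 0.05  ]
nut [ 0.5657 -0.1554  0.05  ]
up [ 0.5657 -0.1554  0.11  ]
```

```bash
python3 -m jog '[[[1,-30,0,15,0],[1,-30,0,15,0],[1,-30,0,15,0],[1,-30,0,15,0],[1,-20,0,15,0],[1,0,0,0,0]]]' ; python3 - <<'E'
from station import get_obs, eyes
import cv2
o=get_obs();print(o);cv2.imwrite("pics/w1.png",eyes.capture("wrist")[:,:,::-1]);print(eyes.camera_params("wrist"))
E
```

```text
time_s: 0.6
tcp_pos: [0.4078, 0.0003, 0.3091]
orientation: [[-0.0, 1.0, 0.003], [1.0, 0.0, -0.001], [-0.001, 0.003, -1.0]]
ft_force: [0.6, -0.0, -0.7]
gripper_width: 0.0123
{'time_s': 0.6, 'joints': array([-2.74186204e-01, -5.40561600e-02,  1.70011053e+00, -3.58811869e-04,
        1.49203819e+00, -2.74205264e-01]), 'qvel': array([ 0.0052289 ,  0.07365012, -0.01544156,  0.01236817, -0.09412224,
        0.01982575]), 'tau': array([ -0.27297727, -27.23388612, -29.40746605,  -0.09802722,
         0.57625668,  -0.1699406 ]), 'tcp_pos': array([4.07837922e-01, 2.55158013e-04, 3.09069854e-01]), 'orientation': array([[-4.45488882e-05,  9.99994644e-01,  3.27250464e-03],
       [ 9.99999164e-01,  4.87773119e-05, -1.29203780e-03],
       [-1.29219051e-03,  3.27244435e-03, -9.99993811e-01]]), 'ft_force': array([ 0.57111626, -0.01675899, -0.65548723]), 'wrist_torque': array([-0.01260414, -0.06149035,  0.01427301]), 'gripper_width': 0.012319335074152763}
{'mtx': array([[278.42229024,   0.        , 317.35998065],
       [  0.        , 278.42229024, 199.02948699],
       [  0.        ,   0.        ,   1.        ]]), 'hand_eye': array([[-1.13651383e-03, -9.46239445e-01, -3.23465024e-01,
         8.47844864e-02],
       [ 9.99999185e-01, -8.87346160e-04, -9.17783814e-04,
        -6.37390385e-04],
       [ 5.81417799e-04, -3.23465804e-01,  9.46239682e-01,
        -1.42137439e-01],
       [ 0.00000000e+00,  0.00000000e+00,  0.00000000e+00,
         1.00000000e+00]])}
```

View pics/w1.png

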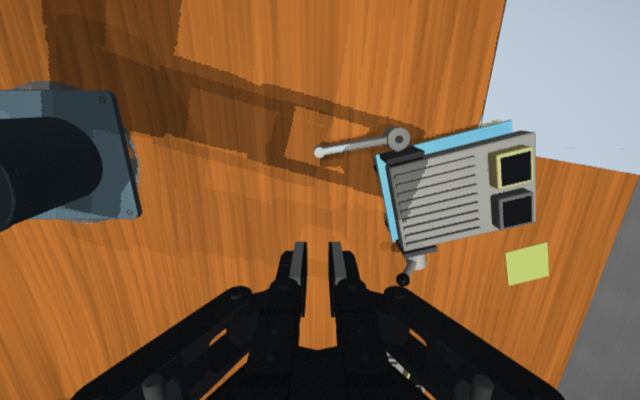

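The wrist view shows the pin head top at (399,138), the handle end at (319,152) and the ball at (403,280). The unit's top edges run about (425,153)-(533,132) and (406,250)-(536,222). I'll add these to the fit.

```bash
cat >> h.py <<'E'
from station import get_obs
def addwrist(o,name='wrist'):
    T=np.eye(4);T[:3,:3]=o['orientation'];T[:3,3]=o['tcp_pos']
    c=eyes.camera_params('wrist');M=np.linalg.inv(T@c['hand_eye'])
    P[name]={'mtx':c['mtx'],'rvec':cv2.Rodrigues(M[:3,:3])[0],'tvec':M[:3,3]}
def back(n,uv,z):
    c=P[n];R=cv2.Rodrigues(np.float64(c['rvec']))[0];C=-R.T@np.ravel(c['tvec'])
    d=R.T@np.linalg.solve(c['mtx'],[*uv,1]);return C+d*(z-C[2])/d[2]
E
python3 - <<'E'
from h import *
addwrist(get_obs())
for a,b in(((425,153),(533,132)),((406,250),(536,222))):
    A,B=back('wrist',a,.096),back('wrist',b,.096);print('edge',A.round(4),B.round(4),'yaw',np.arctan2(*(B-A)[1::-1]).round(3))
O={'ball':{'scene':(267.4,189.1),'side':(317.4,159.7),'wrist':(403,280)},'pin':{'scene':(332.6,208.5),'side':(320,216.5),'wrist':(399,138)},'tip':{'scene':(337.3,186.5),'side':(361.5,216),'wrist':(320,152)}}
for k,v in O.items(): print(k,*[np.round(a,4) for a in tri(v)])
for fix in(0,1):
    def f(s):
        x,y,yaw,q,l,h=s
        if fix:l=0
        pts={'ball':(-.06*np.sin(q),-.105,.05+.06*np.cos(q)),'pin':(0,.095,h),'tip':(-.112*np.cos(l),.095+.112*np.sin(l),.06)}
        return np.concatenate([proj(n,w(x,y,yaw,pts[k]))[0]-uv for k in O for n,uv in O[k].items()]+[[1e-3*l]])
    s=least_squares(f,[.6,0,0,.6,0,.064]);print(s.x.round(4),s.fun.round(1))
x,y,yaw,q,l,h=s.x
for n,p in dict(pin=(0,.095,.05),tip=(-.11,.095,.05),nut=(0,-.105,.05),up=(0,-.105,.11)).items(): print(n,w(x,y,yaw,p).round(4))
E
```

```text
edge [0.5464 0.0252 0.096 ] [0.6777 0.051  0.096 ] yaw 0.195
edge [ 0.5364 -0.1141  0.096 ] [ 0.7124 -0.0709  0.096 ] yaw 0.241
ball [ 0.5353 -0.1617  0.1009] [0.3539 0.231  0.0821 0.2066 0.0459 0.2903]
pin [0.5194 0.0406 0.0691] [0.4939 0.0795 0.0196 0.0562 0.0575 0.2425]
tip [0.4125 0.0205 0.0576] [ 0.2994  0.7793 -0.4557 -0.7296 -0.4303 -0.075 ]
[ 0.5424 -0.0521  0.2255  0.5511  0.0481  0.0681] [ 0.4  0.2  0.1  0.2  0.1  0.2  0.3  0.7 -0.7  0.3  1.1  0.2  0.5 -0.1
  0.2 -1.3 -1.5  0.   0. ]
[ 0.5392 -0.0518  0.1914  0.4336  0.4367  0.0688] [ 1.  -0.7  0.3 -0.4  0.3  0.6  0.6  0.6 -0.6  0.4  1.3 -0.4  0.3 -0.1
  0.1 -1.5 -1.4  0.5  0. ]
pin [0.5211 0.0414 0.05  ]
tip [0.4131 0.0205 0.05  ]
nut [ 0.5592 -0.1549  0.05  ]
up [ 0.5592 -0.1549  0.11  ]
```

```bash
python3 - <<'E'
import numpy as np
pin=np.array([521,41.]);yaw=.21;prev=None
for q in np.r_[0:2.01:.2]:
    a=np.pi+yaw-q;u=np.array([np.cos(a),np.sin(a)]);t=np.array([np.sin(a),-np.cos(a)])
    c=pin+85*u-(5+14.5*abs(t[0])+11*abs(t[1]))*t
    print(round(q,1),c.round(1),(c-prev).round(1) if prev is not None else '');prev=c
E
python3 -m jog '[[[1,12,-4,-38,0],[1,12,-4,-38,0],[1,12,-2,-38,0],[1,0,0,-38,0],[1,0,0,-38,0],[1,0,0,-38,0],[1,0,0,-30,0],[1,0,0,-9,0],[1,0,0,0,0],[1,0,0,0,0]]]'
```

```text
0.0 [441.8   4.9] 
0.2 [436.2  24. ] [-5.6 19.1]
0.4 [434.   38.8] [-2.1 14.8]
0.6 [434.5  54.2] [ 0.5 15.3]
0.8 [438.   69.8] [ 3.5 15.7]
1.0 [444.8  85.2] [ 6.8 15.3]
1.2 [455.   99.4] [10.2 14.2]
1.4 [468.5 111.5] [13.5 12.2]
1.6 [484.8 120.8] [16.3  9.3]
1.8 [502.9 126.4] [18.1  5.6]
2.0 [518.5 128.7] [15.5  2.3]
time_s: 1.48
tcp_pos: [0.4465, -0.01, 0.0392]
orientation: [[-0.0, 1.0, -0.001], [1.0, 0.0, 0.0], [0.0, -0.001, -1.0]]
ft_force: [0.8, -0.4, 0.7]
gripper_width: 0.0
```

```bash
python3 -m jog '[[[1,-4,14,1,0],[1,-6,10,0,0],[1,0,10,0,0],[1,-2,15,0,0],[1,0,15,0,0],[1,4,15,0,0],[1,7,15,0,0],[1,5,7,0,0]]]'; python3 - <<'E'
from station import eyes
import cv2
cv2.imwrite("pics/s2.png",cv2.resize(eyes.capture("side")[140:250,230:400,::-1],None,fx=4,fy=4))
E
```

```text
time_s: 2.15
tcp_pos: [0.4507, 0.0922, 0.0417]
orientation: [[-0.002, 1.0, 0.002], [1.0, 0.002, -0.001], [-0.001, 0.002, -1.0]]
ft_force: [-0.6, -4.9, 1.8]
gripper_width: 0.0002
```

View pics/s2.png

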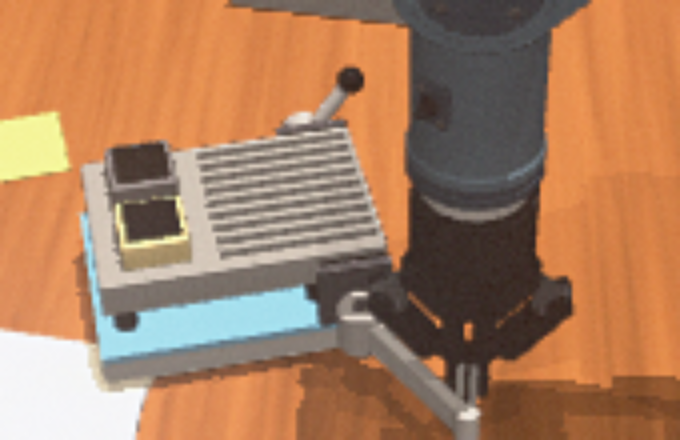

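The lever is at about 1.1 rad, following the pads, and the nut hasn't moved. I'll continue.

```bash
python3 -m jog '[[[1,5,7,0,0],[1,12,12,0,0],[1,16,9,0,0],[1,18,6,0,0],[1,8,2,0,0],[1,3,0,0,0],[1,0,0,0,0]]]'
```

```text
time_s: 2.78
tcp_pos: [0.5122, 0.1272, 0.0402]
orientation: [[0.0, 1.0, -0.0], [1.0, -0.0, 0.001], [0.001, -0.0, -1.0]]
ft_force: [-0.6, -0.6, 0.2]
gripper_width: 0.0
```

```bash
for i in 1 ; do python3 -m jog '[[[1,4,0,0,0],[1,0,0,0,0]]]'; done; python3 -m jog '[[[1,3,0,0,0],[1,0,0,0,0]]]'; python3 -m jog '[[[1,3,0,0,0],[1,0,0,0,0]]]'
```

```text
time_s: 2.95
tcp_pos: [0.5151, 0.1269, 0.0401]
orientation: [[0.0, 1.0, -0.002], [1.0, -0.0, 0.0], [0.0, -0.002, -1.0]]
ft_force: [-2.3, 0.5, 0.0]
gripper_width: 0.0004
time_s: 3.12
tcp_pos: [0.5156, 0.1269, 0.0399]
orientation: [[0.0, 1.0, -0.007], [1.0, -0.0, -0.0], [-0.0, -0.007, -1.0]]
ft_force: [-10.6, -0.7, 5.9]
gripper_width: -0.0001
time_s: 3.28
tcp_pos: [0.5158, 0.1269, 0.0397]
orientation: [[-0.0, 1.0, -0.012], [1.0, 0.0, -0.0], [-0.0, -0.012, -1.0]]
ft_force: [-17.2, -1.4, 13.4]
gripper_width: -0.0
```

The force rises to 17 N with no further motion, so the lever is at its open stop. I'll back off, rise and go above the nut with the tool turned to the cradle's yaw.

```bash
python3 -m jog '[[[1,-15,0,0,0],[1,-10,0,5,0],[1,0,0,40,6],[1,0,0,40,6],[1,0,0,40,0],[1,0,0,40,0],[1,0,0,15,0],[1,10,-38,0,0],[1,10,-38,0,0],[1,10,-38,0,0],[1,10,-38,0,0],[1,10,-38,0,0]]]'; python3 -m jog '[[[1,10,-38,0,0],[1,6,-38,0,0],[1,0,-16,0,0],[1,0,0,0,0],[1,0,0,0,0]]]';  python3 - <<'E'
from station import get_obs,eyes
import cv2
o=get_obs();print(o['tcp_pos'],o['orientation'])
im=eyes.capture("wrist")[:,:,::-1];cv2.imwrite("pics/w3raw.png",im)
s=eyes.capture("side")[:,:,::-1];cv2.imwrite("pics/s3raw.png",s)
import numpy as np
cv2.imwrite("pics/w3.png",np.hstack([cv2.resize(im[80:280,230:430],None,fx=2.5,fy=2.5)]+[cv2.resize(s[150:250,260:360],(300,300))[[*range(300)]+[0]*200]]))
E
```

```text
time_s: 4.28
tcp_pos: [0.5475, -0.0648, 0.2214]
orientation: [[-0.208, 0.978, 0.003], [0.978, 0.208, -0.001], [-0.001, 0.003, -1.0]]
ft_force: [-0.0, 0.1, -0.5]
gripper_width: 0.0001
time_s: 4.7
tcp_pos: [0.5629, -0.156, 0.2206]
orientation: [[-0.205, 0.979, 0.001], [0.979, 0.205, 0.0], [-0.0, 0.001, -1.0]]
ft_force: [0.9, 0.5, 0.5]
gripper_width: 0.0002
[ 0.56289908 -0.15601312  0.22056786] [[-2.05349215e-01  9.78688395e-01  8.51833094e-04]
 [ 9.78688760e-01  2.05349226e-01  7.54874203e-05]
 [-1.01044605e-04  8.49180758e-04 -9.99999634e-01]]
```

View pics/w3.png

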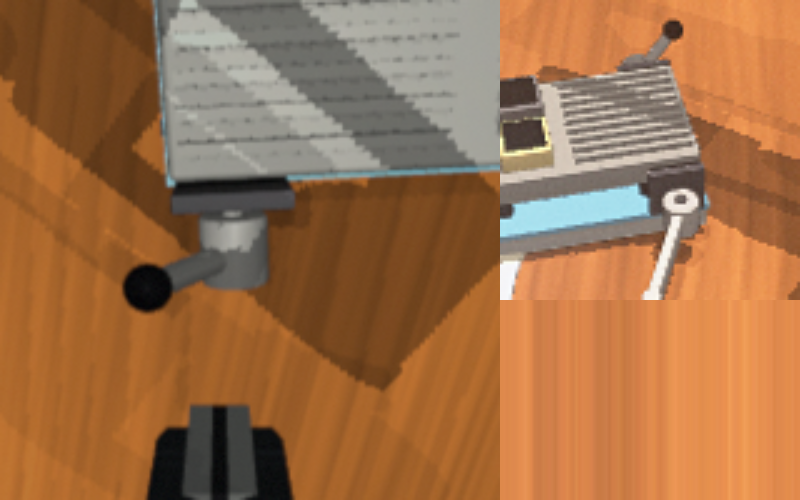

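The crop shows the hub spanning columns 201-268 (rows 215-285), the ball at (148,288), and the jaw plate front edge from (172,210) to (293,205). The side inset shows the lever open. Next I compute the axis and yaw.

```bash
cat >> h.py <<'E'
def cr(u,v): return (230+u/2.5,80+v/2.5)
E
python3 - <<'E'
from h import *
addwrist(get_obs())
for a,b,z in(((175,185),(500,170),.096),((173,188),(292,182),.086),((173,211),(293,206),.086)):
    A,B=back('wrist',cr(*a),z),back('wrist',cr(*b),z);print('edge',A.round(4),B.round(4),'yaw',np.arctan2(*(B-A)[1::-1]).round(3),'len',np.linalg.norm(B-A).round(4),'mid',((A+B)/2).round(4))
for l,r in(((201,240),(268,240)),((203,280),(267,280))):
    A,B=back('wrist',cr(*l),.053),back('wrist',cr(*r),.053);print('hub',((A+B)/2).round(4),np.linalg.norm(B-A).round(4))
O={'scene':(267.4,189.1),'side':(317.4,159.7),'wrist':cr(148,288)}
print(tri(O))
for z in(.099,.101,.103):print(back('wrist',cr(148,288),z))
E
```

```text
edge [ 0.5379 -0.1191  0.096 ] [ 0.658  -0.0878  0.096 ] yaw 0.255 len 0.1241 mid [ 0.5979 -0.1034  0.096 ]
edge [ 0.5371 -0.1222  0.086 ] [ 0.5829 -0.1101  0.086 ] yaw 0.259 len 0.0474 mid [ 0.56   -0.1161  0.086 ]
edge [ 0.5388 -0.1314  0.086 ] [ 0.5856 -0.1194  0.086 ] yaw 0.251 len 0.0483 mid [ 0.5622 -0.1254  0.086 ]
hub [ 0.5681 -0.1459  0.053 ] 0.0306
hub [ 0.5725 -0.1646  0.053 ] 0.0298
(array([ 0.5353406 , -0.16038967,  0.10206089]), array([0.71723274, 0.0468691 , 0.05186514, 0.1656166 , 0.05380816,
       0.27840831]))
[ 0.53512704 -0.16116043  0.099     ]
[ 0.53519969 -0.16047828  0.101     ]
[ 0.53527235 -0.15979612  0.103     ]
```

Yaw refined to 0.25, with the nut axis at (0.569, -0.153), which matches the pin fit. The ball leans about 0.6 rad. I'll approach from -x.

```bash
python3 -m jog '[[[1,-33,-8,0,2.5],[1,-33,-7,0,0],[1,0,0,-38,0],[1,0,0,-38,0],[1,0,0,-38,0],[1,0,0,-20,0],[1,0,0,0,0],[1,10,2.5,0,0],[1,10,2.5,0,0],[1,5,1.2,0,0],[1,5,1.2,0,0],[1,0,0,0,0]]]'; python3 -m jog '[[[1,5,1.2,1,0],[1,5,1.2,1,0],[1,0,0,0,0]]]';
```

```text
time_s: 5.8
tcp_pos: [0.5293, -0.1626, 0.0898]
orientation: [[-0.252, 0.968, 0.004], [0.968, 0.252, -0.003], [-0.003, 0.003, -1.0]]
ft_force: [-4.7, 0.5, 3.5]
gripper_width: -0.0001
time_s: 6.05
tcp_pos: [0.5396, -0.1602, 0.0907]
orientation: [[-0.251, 0.968, 0.004], [0.968, 0.251, -0.002], [-0.003, 0.004, -1.0]]
ft_force: [-1.1, -1.3, 1.3]
gripper_width: -0.0002
```

```bash
python3 - <<'E'
from station import get_obs,eyes
import cv2,numpy as np
o=get_obs();print(o['tcp_pos'])
im=eyes.capture("wrist")[:,:,::-1];cv2.imwrite("pics/w4raw.png",im)
s=eyes.capture("side")[:,:,::-1];cv2.imwrite("pics/s4raw.png",s)
cv2.imwrite("pics/w4.png",np.hstack([cv2.resize(im[160:360,250:450],None,fx=2,fy=2),cv2.resize(s[145:225,270:350],(400,400))]))
E
```

```text
[ 0.53956582 -0.16022969  0.09073365]
```

View pics/w4.png

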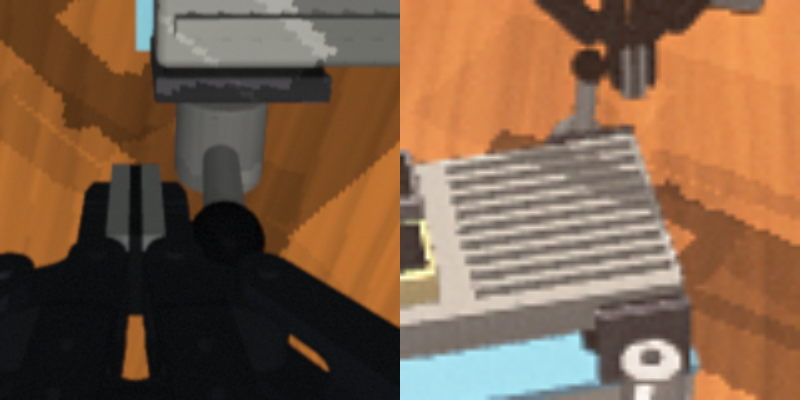

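```bash
python3 - <<'E'
from h import *
addwrist(get_obs())
A=np.array([.569,-.153]);u=np.array([.969,.247])
b=back('wrist',(365,275),.1095);print('ball',b,(b[:2]-A)@u)
b,r=tri({'wrist':(365,275),'side':(307.8,158.2)});print('tri',b,r,(b[:2]-A)@u)
h=[back('wrist',(250+c/2,160+150/2),.053) for c in(176,267)];m=sum(h)/2;print('hub',m,(m[:2]-A)@u,np.linalg.norm(h[0]-h[1]))
# base exit of rod from hub
print(np.round([proj('wrist',[A[0],A[1],z])[0] for z in(.053,.066,.11)],1))
E
```

```text
ball [ 0.56138908 -0.15221733  0.1095    ] -0.007181666068540757
tri [ 0.55997712 -0.14978819  0.11355167] [0.11583245 0.09494145 0.7450414  0.50099294] -0.007949854751043626
hub [ 0.56908711 -0.15573377  0.053     ] -0.0005908295117952593 0.032323285542904194
[[361.8 231.6]
 [364.8 240.1]
 [378.8 280. ]]
```

The ball is about 7 mm short of upright; the hub measurement agrees within 0.6 mm. I push 6.5 mm more, then measure.

```bash
python3 -m jog '[[[1,3.2,0.8,0.5,0],[1,3.2,0.8,0,0],[1,0,0,0,0],[1,0,0,0,0]]]'; python3 -m jog '[[[1,-15,-4,0,0],[1,-15,-4,0,0],[1,0,0,38,0],[1,0,0,38,0],[1,0,0,38,0],[1,0,0,20,0],[1,33,8,0,0],[1,30,7,0,0],[1,0,0,0,0],[1,0,0,0,0]]]'; python3 - <<'E'
from h import *
o=get_obs();print(o['tcp_pos'])
im=eyes.capture("wrist")[:,:,::-1];cv2.imwrite("pics/w5raw.png",im)
s=eyes.capture("side")[:,:,::-1];cv2.imwrite("pics/s5raw.png",s)
addwrist(o);print(np.round([proj('wrist',[.569,-.153,z])[0] for z in(.053,.066,.11)],1))
cv2.imwrite("pics/w5.png",np.hstack([cv2.resize(im[120:240,260:380],(480,480)),cv2.resize(s[145:225,270:350],(320,320))[[*range(320)]+[0]*160]]))
E
```

```text
time_s: 6.48
tcp_pos: [0.5438, -0.1585, 0.0887]
orientation: [[-0.25, 0.968, 0.001], [0.968, 0.25, 0.0], [-0.0, 0.001, -1.0]]
ft_force: [-1.0, 0.2, -0.2]
gripper_width: 0.0002
time_s: 7.32
tcp_pos: [0.5773, -0.1511, 0.222]
orientation: [[-0.252, 0.968, -0.0], [0.968, 0.252, 0.001], [0.001, -0.0, -1.0]]
ft_force: [-0.1, -0.2, -1.1]
gripper_width: 0.0001
[ 0.57731587 -0.15106866  0.22201542]
[[310.5 181.4]
 [310.2 184.5]
 [309.  197. ]]
```

View pics/w5.png

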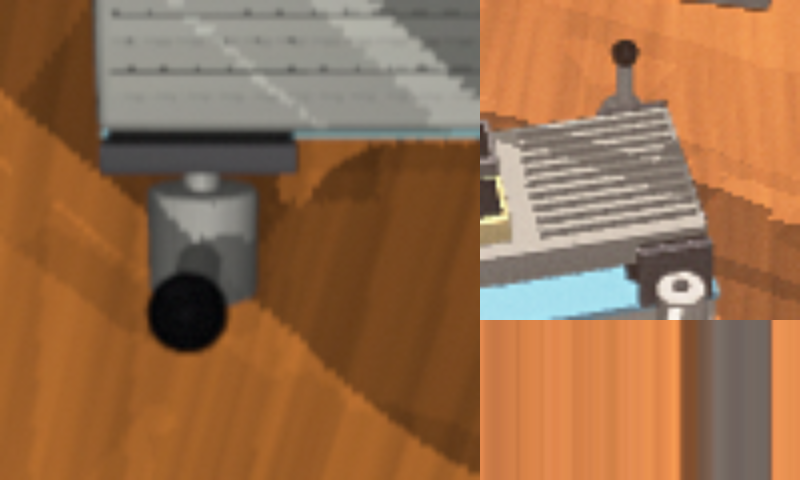

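The ball is now at column 306.7 against 309.0 expected for upright, so about 2 mm (0.035 rad) short. I'll go back and nudge it.

```bash
python3 -m jog '[[[1,-30,-7,0,0],[1,-33,-8,0,0],[1,0,0,-38,0],[1,0,0,-38,0],[1,0,0,-38,0],[1,0,0,-20,0],[1,15,4,0,0],[1,13,3.5,0,0],[1,3,0.7,0,0],[1,0,0,0,0],[1,0,0,0,0]]]'; python3 -m jog '[[[1,1.2,0.3,0,0],[1,0,0,0,0],[1,0,0,0,0]]]'
```

```text
time_s: 8.33
tcp_pos: [0.5437, -0.1585, 0.089]
orientation: [[-0.25, 0.968, -0.0], [0.968, 0.25, -0.0], [-0.0, -0.0, -1.0]]
ft_force: [-0.1, -0.1, -0.2]
gripper_width: 0.0002
time_s: 8.58
tcp_pos: [0.5449, -0.1582, 0.0891]
orientation: [[-0.25, 0.968, -0.001], [0.968, 0.25, -0.0], [-0.0, -0.001, -1.0]]
ft_force: [-2.2, -0.4, 1.9]
gripper_width: -0.0003
```

```bash
python3 -m jog '[[[1,1.2,0.3,0,0],[1,0,0,0,0],[1,0,0,0,0]]]';  python3 -m jog '[[[1,-15,-4,0,0],[1,-17,-4,0,0],[1,0,0,38,0],[1,0,0,38,0],[1,0,0,38,0],[1,0,0,20,0],[1,30,8,0,0],[1,26,6,0,0],[1,0,0,0,0],[1,0,0,0,0]]]'; python3 - <<'E'
from h import *
o=get_obs();print(o['tcp_pos'])
im=eyes.capture("wrist")[:,:,::-1];cv2.imwrite("pics/w6raw.png",im)
s=eyes.capture("side")[:,:,::-1];cv2.imwrite("pics/s6raw.png",s)
addwrist(o);print(np.round([proj('wrist',[.569,-.153,z])[0] for z in(.053,.066,.11)],1))
# dark ball blob
for n,i,(r,c) in(('wrist',im,(175,285)),('side',s,(150,290))):
    g=(i[r:r+45,c:c+50].max(2)<55).astype(np.uint8);k,l,st,ce=cv2.connectedComponentsWithStats(g)
    for j in range(1,k):
        if st[j,4]>10:print(n,st[j],ce[j]+[c,r])
old=cv2.imread("pics/w5raw.png")
cv2.imwrite("pics/w6.png",np.hstack([cv2.resize(im[120:240,260:380],(480,480)),cv2.resize(s[145:225,270:350],(320,320))[[*range(320)]+[0]*160]]))
E
```

```text
time_s: 8.83
tcp_pos: [0.5467, -0.1579, 0.0891]
orientation: [[-0.25, 0.968, -0.0], [0.968, 0.25, -0.0], [-0.0, -0.0, -1.0]]
ft_force: [-3.0, -1.1, 3.0]
gripper_width: -0.0001
time_s: 9.67
tcp_pos: [0.5717, -0.1513, 0.2224]
orientation: [[-0.252, 0.968, 0.0], [0.968, 0.252, 0.0], [0.0, 0.0, -1.0]]
ft_force: [-0.5, -1.4, 0.3]
gripper_width: -0.0001
[ 0.57173455 -0.15131605  0.22237363]
[[315.1 182.2]
 [315.  185.3]
 [314.7 197.9]]
wrist [ 20  14  20  20 314] [314.91401274 198.34076433]
```

View pics/w6.png

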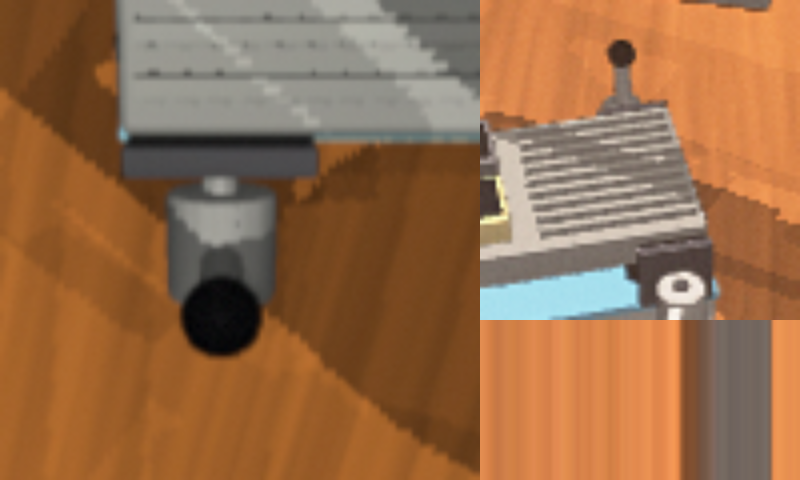

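The ball centre is at column 314.9 against 314.7 expected, with the hub centre at 315.5, so the arm is upright to about 0.01 rad. Next is closing the lever.

```bash
python3 - <<'E'
import numpy as np
pin=np.array([519.4,40.6]);yaw=.25;prev=None
for q in np.r_[2:-.01:-.2]:
    a=np.pi+yaw-q;u=np.array([np.cos(a),np.sin(a)]);t=np.array([np.sin(a),-np.cos(a)])
    ty=abs(t@[.968,.25]);tx=abs(t@[-.25,.968])
    c=pin+85*u+(5+14.5*ty+11*tx)*t
    print(round(q,1),c.round(1),(c-prev).round(1) if prev is not None else '');prev=c
E
python3 -m jog '[[[1,0,38,0,0],[1,0,38,0,0],[1,0,38,0,0],[1,0,38,0,0],[1,0,38,0,0],[1,0,38,0,0],[1,2,39,0,0],[1,0,0,-36,0],[1,0,0,-36,0],[1,0,0,-36,0],[1,0,0,-36,0],[1,0,0,-36,0]]]';python3 -m jog '[[[1,0,0,0,0],[1,0,0,0,0]]]'
```

```text
2.0 [557.  120.2] 
1.8 [539.3 126. ] [-17.7   5.9]
1.6 [520.1 127.9] [-19.1   1.9]
1.4 [504.  126.8] [-16.2  -1.1]
1.2 [488.2 122.8] [-15.7  -4. ]
1.0 [473.  115.5] [-15.3  -7.4]
0.8 [459.  104.7] [-14.  -10.8]
0.6 [447.2  90.7] [-11.8 -14. ]
0.4 [438.5  73.9] [ -8.7 -16.8]
0.2 [433.6  55. ] [ -4.9 -18.8]
0.0 [433.1  35.1] [ -0.5 -19.9]
time_s: 10.77
tcp_pos: [0.5719, 0.1149, 0.0416]
orientation: [[-0.25, 0.968, 0.0], [0.968, 0.25, -0.0], [-0.0, 0.0, -1.0]]
ft_force: [0.0, -0.3, 0.4]
gripper_width: -0.0001
time_s: 10.93
tcp_pos: [0.5706, 0.1147, 0.0414]
orientation: [[-0.25, 0.968, -0.005], [0.968, 0.25, -0.0], [0.001, -0.005, -1.0]]
ft_force: [0.3, 0.4, 0.4]
gripper_width: 0.0001
```

```bash
python3 -m jog '[[[1,-14,5,0,0],[1,-18,6,0,0],[1,-19,2,0,0],[1,-16,-1,0,0],[1,-16,-4,0,0],[1,-15,-7,0,0],[1,-14,-11,0,0],[1,-12,-14,0,0],[1,-8,-16,0,0],[1,-5,-17,0,0],[1,0,0,0,0]]]';python3 -m jog '[[[1,-1,-10,0,0],[1,0,0,0,0]]]';python3 -m jog '[[[1,0,-5,0,0],[1,0,0,0,0]]]'
```

```text
time_s: 11.85
tcp_pos: [0.438, 0.0562, 0.0461]
orientation: [[-0.249, 0.969, 0.007], [0.969, 0.249, -0.001], [-0.003, 0.006, -1.0]]
ft_force: [0.6, 0.0, -0.2]
gripper_width: -0.0
time_s: 12.02
tcp_pos: [0.4364, 0.0473, 0.0446]
orientation: [[-0.25, 0.968, 0.004], [0.968, 0.25, -0.001], [-0.002, 0.003, -1.0]]
ft_force: [-0.6, -0.2, -0.4]
gripper_width: -0.0003
time_s: 12.18
tcp_pos: [0.4353, 0.043, 0.0432]
orientation: [[-0.251, 0.968, 0.001], [0.968, 0.251, -0.0], [-0.0, 0.001, -1.0]]
ft_force: [0.2, 0.6, 0.2]
gripper_width: -0.0001
```

```bash
python3 -m jog '[[[1,0,-4,-1,0],[1,0,0,0,0]]]';python3 -m jog '[[[1,0,-3,0,0],[1,0,0,0,0]]]';python3 -m jog '[[[1,0,-3,0,0],[1,0,0,0,0]]]';python3 -m jog '[[[1,0,-2,0,0],[1,0,0,0,0]]]'
```

```text
time_s: 12.35
tcp_pos: [0.4347, 0.0392, 0.0416]
orientation: [[-0.251, 0.968, -0.001], [0.968, 0.251, 0.0], [0.0, -0.001, -1.0]]
ft_force: [-1.3, 0.2, 0.2]
gripper_width: 0.0
time_s: 12.52
tcp_pos: [0.4349, 0.0361, 0.0415]
orientation: [[-0.251, 0.968, -0.0], [0.968, 0.251, 0.0], [0.0, -0.0, -1.0]]
ft_force: [-0.3, 1.8, 0.3]
gripper_width: 0.0001
time_s: 12.68
tcp_pos: [0.4347, 0.033, 0.0416]
orientation: [[-0.25, 0.968, -0.0], [0.968, 0.25, -0.0], [0.0, -0.0, -1.0]]
ft_force: [0.6, 1.7, 0.1]
gripper_width: 0.0002
time_s: 12.85
tcp_pos: [0.4346, 0.0323, 0.0416]
orientation: [[-0.249, 0.968, -0.0], [0.968, 0.249, 0.002], [0.002, 0.0, -1.0]]
ft_force: [2.0, 8.9, 0.1]
gripper_width: -0.0001
```

```bash
python3 -m jog '[[[1,0,-3,0,0],[1,0,0,0,0],[1,0,0,0,0]]]';python3 -m jog '[[[1,-2,12,0,0],[1,-4,15,0,0],[1,0,0,38,0],[1,0,0,38,0],[1,0,0,38,0],[1,0,0,38,0],[1,0,0,30,0],[1,15,-25,0,0],[1,15,-38,0,0],[1,15,-38,0,0],[1,15,-38,0,0],[1,20,-38,0,0]]]'; python3 -m jog '[[[1,38,-10,0,0],[1,32,-4,0,0],[1,0,0,0,0],[1,0,0,0,0]]]';python3 - <<'E'
from h import *
o=get_obs();print(o['tcp_pos'])
im=eyes.capture("wrist")[:,:,::-1];cv2.imwrite("pics/w7raw.png",im)
s=eyes.capture("side")[:,:,::-1]
addwrist(o);print(np.round([proj('wrist',[.569,-.153,z])[0] for z in(.053,.066,.11)],1))
g=(im[150:245,250:400].max(2)<55).astype(np.uint8);k,l,st,ce=cv2.connectedComponentsWithStats(g)
for j in range(1,k):
    if st[j,4]>100:print(st[j],ce[j]+[250,150])
cv2.imwrite("pics/w7.png",np.hstack([cv2.resize(im[:300,200:440],(400,500)),cv2.resize(s[145:245,270:370],(400,400))[[*range(400)]+[0]*100]]))
E
```

```text
time_s: 13.1
tcp_pos: [0.4345, 0.032, 0.0417]
orientation: [[-0.248, 0.969, 0.0], [0.969, 0.248, 0.007], [0.006, 0.002, -1.0]]
ft_force: [4.4, 24.9, -0.2]
gripper_width: 0.0002
time_s: 14.1
tcp_pos: [0.5075, -0.1228, 0.2238]
orientation: [[-0.25, 0.968, -0.001], [0.968, 0.25, -0.001], [-0.0, -0.001, -1.0]]
ft_force: [1.3, 0.6, 0.8]
gripper_width: 0.0001
time_s: 14.43
tcp_pos: [0.5783, -0.1355, 0.2223]
orientation: [[-0.25, 0.968, -0.003], [0.968, 0.25, 0.0], [0.001, -0.003, -1.0]]
ft_force: [-0.6, 0.0, -0.4]
gripper_width: 0.0003
[ 0.57829112 -0.13550709  0.2222843 ]
[[306.8 193.6]
 [306.4 197.1]
 [304.6 211.3]]
[ 32  18  47   9 150] [298.87333333 170.2       ]
[ 46  52  19  20 301] [304.95016611 211.54817276]
```

View pics/w7.png

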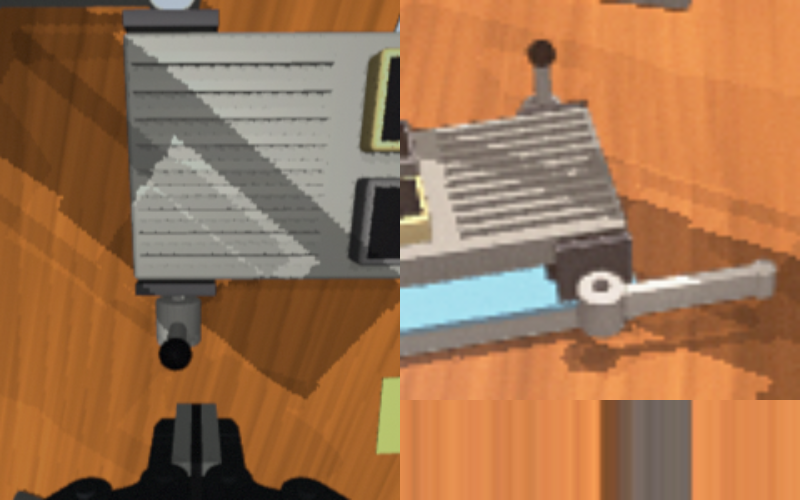

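Ball at column 304.95 against 304.6 expected, so the arm is still upright. The side inset shows the lever closed, with its handle along -x, and it held 25 N without moving. The gripper is clear of everything.

```bash
python3 -c "
from station import hand_in
print(hand_in())"
```

```text
the job is handed in; nothing more can be done
None
```

The clamp is reset and the job is handed in at about 14.5 s, well inside the 67 s limit. I swung the cam lever open, turned the nut's arm upright with the lever open, then swung the lever closed, all with the gripper shut.

- **Lever open:** at the open end the force rose to 17 N with no further motion, so it was against its stop. A picture taken partway through showed the nut unmoved.
- **Nut upright:** the first push left the arm about 2 mm (0.035 rad) short, so I nudged it again. The wrist camera then put the ball within 0.2 to 0.4 px of its upright column, both right after the nudge and after closing the lever. That is about 0.01 rad, on top of 1–2 mm of uncertainty in where the nut's axis lies.
- **Lever closed:** it held 25 N without moving, and the final side picture shows it closed.
- **Disagreements:** my first estimate of the cradle's yaw (0.21 rad) was wrong. Close-up edges gave 0.25 rad, and I used that for the nut and for closing. The lever now sits slightly further in than in the first picture, so it may have started about 0.05 rad open.
- **Bystanders:** the tool stayed well away from all three, but I took no final picture of them. The highest force I read was about 25 N.

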